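# Clamp the glaze jar and switch the sample mill to stage two

### The arm

A 6-joint arm with a two-finger parallel gripper is mounted at the origin on the work surface. World frame = base frame: x ahead of the robot, y to its left, z up, the work surface at z = 0. Lengths are in m, angles in rad, forces in N, time in s.
With the tool pointing down it reaches from about 0.4 to 0.825 m from the base axis. Payload 7 kg.
Tool frame: the origin (TCP) lies between the finger pads; the fingertips stand 22 mm ahead of it and the grasp point (between the pads) lies 3 mm ahead of it; z points along the fingers, y is the direction in which the jaws open and shut (so a half turn about z gives the same grasp; the last joint's range is limited). The gripper opens to 88 mm and grips with 3 to 60 N. Pads are 19 mm wide; open, the fingers measure 130 mm over their backs; the gripper's body (78 mm by 193 mm) begins 47 mm behind the grasp point.
Start: joints at [1.548, 0.359, 0.012, 0, -1.224, -0.288], TCP at [0.206, 0.643, 0.249] pointing down, gripper open.
Joint ranges: [-3.07, 3.07], [-1.43, 2.12], [-1.02, 1.25], [-3.03, 1.67], [-3.05, -0], [-3.03, 3.03]. Speed limits (rad/s): [2.39, 2.39, 3.01, 3.14, 3.14, 3.14].

### API

Orientations are given as [roll, pitch, yaw] about the fixed x, y, z axes, in that order (R = Rz(yaw) Ry(pitch) Rx(roll)).
In Python, from station import * gives the robot as it stands. The module is installed in compiled form; this text tells all that it offers.
- The arm moves only by the tool move_arm, never from a script. Its argument "rows" is a list of rows, each an object with "delta_rot": the turn, a rotation vector about the world's x, y, z in degrees, a list of three; "delta_pos": the shift along the world's x, y, z in cm, a list of three; "hand": the finger opening in cm, from 0 to 8.76. A call has exactly 10 rows; each row shifts and turns the commanded pose from where the row before left it; what a row does not reach is not made up. A row lasts 1/10 s, in which the tool goes at most 50 mm and 8.59 degrees, less where a joint would pass 70% of its speed; a pose out of reach is approached as far as the arm can. A call is refused whole if a number of a shift passes 5 or a number of a turn 8.59, either way. A call with a gripper value outside its range is refused whole. The fingers move at their own pace and stop on an object; "force" is the grip in N (left out, the last holds). Time passes only in rows, so rows that do not move let the fingers close, or fill a call up. It gives the time, the measured TCP pose, the force and the opening at its end, in the units of the state.
- get_state(): the state, without advancing time (a new reading comes with each control period).
- grab_frame(name): name is "side" or "top"; returns the picture (420x560x3 uint8, blue, green, red); there is no depth.
- camera_info(name): a dict with "camera_matrix" (3x3 intrinsics, pixels), "world_from_camera" (4x4, takes a point from camera to world coordinates). Camera axes: x right, y down, z forward; pixel columns grow to the right and rows downward; lengths in m; the calibration is good to about 2 mm. A picture is of the moment at which its call begins. camera_info takes no time and is no camera call.
- job_done(): hands the job in, once; it reports no verdict.
The state is a dict: "t": time; "q": joint angles; "qd": joint speeds; "joint_efforts": joint torques, N m; "eef_pos": TCP position; "ee_rot": TCP orientation; "force": force on the tool from outside, world axes, zero at the start; "moment": the same for the moment, N m; "width": finger opening in m.
Only numpy, scipy, OpenCV 4.12 (cv2) and the standard library are available. Lean on these libraries where they do the work, as an engineer would, in place of code of your own. Each camera call takes 0.05 s, during which the arm holds its last target.

### The job

The glaze jar stands in the bench mill with its clamp still loose: turn the black T-handle on top of the clamp clockwise until it is fully tight and slips with a click, and stop there (one click is enough, never more than three). Only then set the mill's selector knob on the sloped front panel, which must be pushed in before it will turn, clockwise from off to the two-bar mark and let it spring all the way back out there. Leave the things standing round the mill in their places, and let go of everything.

Things in the scene. Friction and masses are not known exactly. Their poses are not given: they have to be found in the camera images.
- mill: Bench sample mill, fixed; grey housing 300 mm deep (its x) and 240 mm wide (its y). Origin: centre of its footprint on the bench; +x runs from its sloped front panel to its back, +y to the left seen from the front, z up. A level deck 100 mm high lies behind x = -40 mm; on it at x = 45 mm, y = 0 a lidded white porcelain jar, 90 mm across, stands in a steel clamp frame. Only the two knobs move.
- panel_mid (a point): Middle of the front panel's surface, at x = -95 mm, y = 0, z = 88 mm of the mill, where the selector's axis comes out. The panel spans the mill's width and x = -150 to -40 mm, rising from 76 to 100 mm (12.3 degrees to level). Raised marks stand round the knob, 44 mm from its axis: a ring (off), then clockwise one, two and three bars. This point's axes are the mill's.
- beam_mid (a point): Middle of the top of the clamp frame's cross beam, under the T-handle: x = 45 mm, y = 0, z = 218 mm of the mill. The beam is 30 mm (x) by 164 mm (y) and 14 mm thick, on two posts at y = +/-68 mm, with nuts on its ends up to 226 mm. This point's axes are the mill's.
- clamp_grip (a point): Middle of the black T-handle, on its vertical turning axis through the jar's middle. The handle is an upright slab 62 mm long (this point's x), 14 mm thick (its y), 32 mm tall; this point is 261 mm above the bench, 9 mm below the slab's top. Under the slab a round hub of radius 19 mm tops out at 238 mm, below it the beam. The axes turn with the handle, z up.
- clamp_screw (a joint): Angle of the clamp's screw in rad, growing as it is turned clockwise seen from above. It starts anywhere from 0.3 to 1.5 and is fully tight at its stop, 2.2. Until then the handle carries it round against about 0.05 N m. When the clutch clicks it may spring back by up to 0.1, which does not matter.
- clamp_handle (a joint): Slip of the handle on the screw in rad, clockwise positive: near 0 until the screw meets its stop. Turned on, the torque climbs to about 0.12 N m, then the ratchet in the hub clicks over and the torque drops: one click each 0.524 of slip, the first done at 0.52 (at 0.49 it may still sit on the tooth), three at 1.57. Let go before the click it slides back. Anticlockwise it undoes the screw.
- selector_grip (a point): Middle of the black selector knob's grip bar, on its turning axis square to the panel. The bar is 46 mm long (this point's x, +x to the white line and pointer), 14 mm thick (its y), 32 mm tall; this point is 11.5 mm below its top and, knob out, 36 mm from the panel. Under the bar: a skirt of radius 25 mm, 5 mm thick, 10 mm off the panel. z points out of the panel; pushing in is along -z.
- selector_push (a joint): How far the selector is pushed in, in m: 0 fully out, 0.007 at its stop. A spring pushes out with about 6 N at 0 and 10 N at the stop. It turns once more than 0.0045 in. Let go between marks it stays 0.003 to 0.004 in; let go within about 0.08 rad of a mark it centres itself and springs out.
- selector (a joint): Angle of the selector in rad, growing clockwise seen from above: 0 off (ring mark, left of the panel's uphill line by 45 degrees), 0.524 one bar, 1.047 two bars, 1.571 three bars. It starts at 0, out and locked. Locked, it has a play of about 0.05 either way and holds against 0.5 N m and more; pushed in, it turns against about 0.01 N m.
- tool_pot: Brown clay pot of brushes and wooden tools, loose, 92 mm across, pot 115 mm tall, tools up to 245 mm. Origin: centre of its underside. Leave it standing.
- glaze_tub: White plastic tub with grey lid, loose, 106 mm across, 108 mm tall. Origin: centre of its underside. Leave it standing.
- mug: Brown stoneware mug, loose, 82 mm across and 85 mm tall, its handle about 30 mm out at its own +y. Origin: centre of its underside. Leave it standing.
- cone_box: Small cardboard box, loose, 80 x 55 x 45 mm tall. Origin: centre of its underside. Leave it standing.

How it is judged:
By the outcome, as a careful person would: the job done as asked, in the order asked, and still so for the second after the job is handed in, with the robot touching nothing.
It also fails if it takes over 72 s, if anything falls off the work surface, if the arm or the gripper's body presses on something with over 40 N, if the wrist force passes 120 N, or if a joint passes its speed limit or range.

## Working session

There is one attempt and no reset: what is moved stays moved. The work goes in short steps, Python scripts to look and compute and a tool call to move; the robot and the scene stay as the last step left them, time stands still between calls to the robot, and variables do not carry over. Pictures are saved under pics/ and viewed, and the job is handed in when it is done.

Besides the shell and the picture viewer there is one more tool, called after "Call:" by a JSON object that holds its "api" and its "payload". move_arm: Moves the arm, as the interface text tells. Its arguments: {"type":"object","properties":{"rows":{"type":"array"},"force":{"type":"number"}},"required":["rows"]}

```bash
mkdir -p pics; python3 - <<'E'
from station import *
import cv2
print(get_state())
for n in("side","top"):
    im=grab_frame(n); cv2.imwrite(f"pics/{n}0.png",im); print(n,camera_info(n))
E
```

```text
{'t': 0.0, 'q': array([ 1.54809434e+00,  3.59368222e-01,  1.10514600e-02, -3.34133711e-04,
       -1.22413312e+00, -2.88111839e-01]), 'qd': array([-1.33100128e-03, -4.17995088e-05,  1.01052283e-03, -8.71783558e-04,
        5.65688923e-04,  3.35976679e-04]), 'joint_efforts': array([-4.82042105e-04, -5.82721674e+01,  2.93047446e+01,  6.99722752e+00,
        6.70033711e-03, -1.58403782e-04]), 'eef_pos': array([0.20631932, 0.642204  , 0.24763441]), 'ee_rot': array([ 3.13991800e+00, -1.68727242e-04, -3.10927468e-01]), 'force': array([ 0.37891963,  0.34941088, -0.31534728]), 'moment': array([-0.02373157,  0.05133545,  0.02103637]), 'width': 0.0876537709070896}
side {'camera_matrix': array([[387.26719442,   0.        , 275.32733273],
       [  0.        , 387.26719442, 215.15909598],
       [  0.        ,   0.        ,   1.        ]]), 'world_from_camera': array([[-0.99694986, -0.05950985,  0.05049312,  0.48281406],
       [-0.07616877,  0.60091269, -0.79567723,  0.70145915],
       [ 0.01700867, -0.7970963 , -0.60361261,  0.66841186],
       [ 0.        ,  0.        ,  0.        ,  1.        ]])}
top {'camera_matrix': array([[430.74716734,   0.        , 283.02168203],
       [  0.        , 430.74716734, 204.24151282],
       [  0.        ,   0.        ,   1.        ]]), 'world_from_camera': array([[ 0.00874318, -0.99865981,  0.05101112,  0.46311797],
       [-0.99972347, -0.00761607,  0.02224805,  0.02940684],
       [-0.02182973, -0.05119153, -0.99845024,  1.15402843],
       [ 0.        ,  0.        ,  0.        ,  1.        ]])}
```

View pics/side0.png

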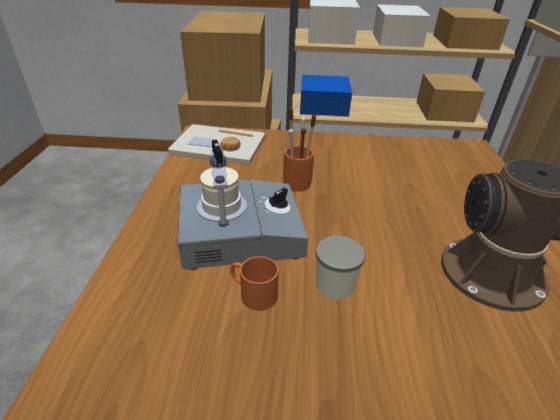

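View pics/top0.png

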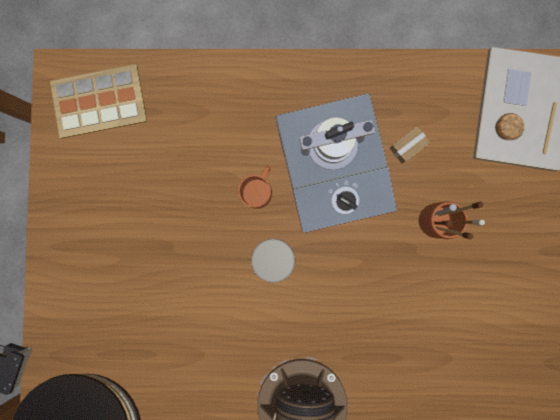

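Side view: the mill is centred near (240,215), the T-handle near (218,152) and the selector near (279,197). Top view: mill corners are about (277,115), (370,95), (395,210) and (304,230), the T-handle is near (341,130) and the selector near (346,201). I'll enlarge both.

```bash
python3 - <<'E'
import cv2
t=cv2.imread("pics/top0.png"); s=cv2.imread("pics/side0.png")
cv2.imwrite("pics/t1.png",cv2.resize(t[85:240,265:435],None,fx=3.8,fy=3.8,interpolation=cv2.INTER_CUBIC))
cv2.imwrite("pics/s1.png",cv2.resize(s[130:275,170:320],None,fx=4,fy=4,interpolation=cv2.INTER_CUBIC))
E
```

```text
(no output)
```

View pics/t1.png

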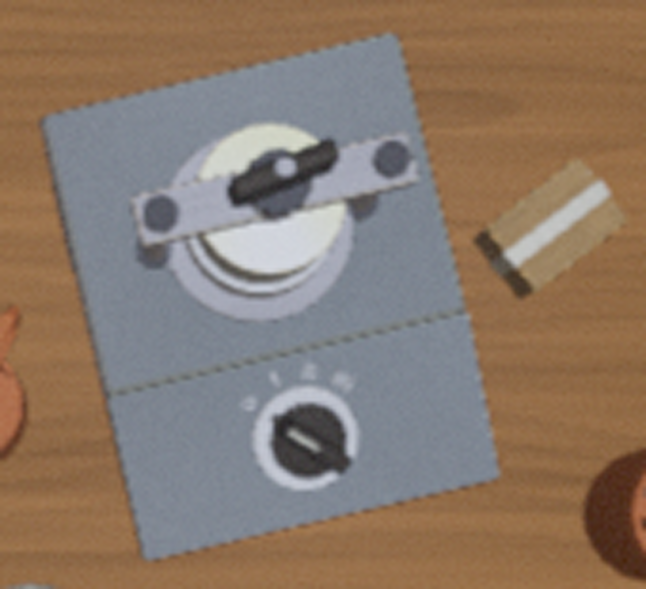

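View pics/s1.png

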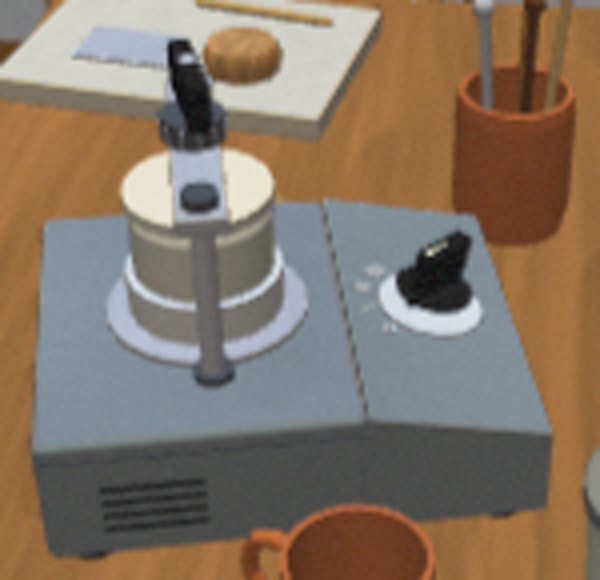

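```bash
cat > h.py <<'E'
import numpy as np, cv2
from station import camera_info
from scipy.optimize import least_squares
I={n:camera_info(n) for n in("side","top")}
def proj(n,P):
    M=np.linalg.inv(I[n]["world_from_camera"]); p=(M[:3,:3]@np.atleast_2d(P).T).T+M[:3,3]
    q=(I[n]["camera_matrix"]@p.T).T; return q[:,:2]/q[:,2:]
def ray(n,uv,z):
    W=I[n]["world_from_camera"]; d=W[:3,:3]@np.linalg.inv(I[n]["camera_matrix"])@np.array([uv[0],uv[1],1.]); o=W[:3,3]
    return o+d*(z-o[2])/d[2]
def Rz(a): return np.array([[np.cos(a),-np.sin(a),0],[np.sin(a),np.cos(a),0],[0,0,1]])
E
python3 - <<'E'
from h import *
T=lambda u,v:(u/3.8+265-.37,v/3.8+85-.37)
S=lambda u,v:(u/4+170-.37,v/4+130-.37)
M=dict(RL=(.15,.12,.1),RR=(.15,-.12,.1),CL=(-.04,.12,.1),CR=(-.04,-.12,.1),FL=(-.15,.12,.076),FR=(-.15,-.12,.076))
top=dict(RL=T(45,118),RR=T(397,33),FR=T(498,477),FL=T(147,558),CL=T(110,393),CR=T(467,313))
side=dict(RL=S(38,455),FL=S(550,433),CL=S(367,418),RR=S(45,222),CR=S(323,203),FR=S(475,215))
def res(p,which):
    r=[]
    for n,d in which:
        w=np.array([M[k] for k in d])@Rz(p[2]).T+[p[0],p[1],0]
        r.append((proj(n,w)-np.array(list(d.values()))).ravel())
    return np.concatenate(r)
for w in([("top",top)],[("side",side)],[("top",top),("side",side)]):
    o=least_squares(res,[.6,-.1,.2],args=(w,)); print(o.x,np.degrees(o.x[2]),np.round(o.fun,1))
p=o.x
np.save("mill.npy",p)
R=Rz(p[2])
for nm,l in dict(panel=(-.095,0,.088),grip=(.045,0,.261),sel=(-.095-.036*np.sin(np.radians(12.3)),0,.088+.036*np.cos(np.radians(12.3)))).items():
    w=R@l+[p[0],p[1],0]; print(nm,w,np.round(proj("top",w),1),np.round(proj("side",w),1))
# handle slab mask
t=cv2.imread("pics/top0.png"); 
g=t.max(2); m=(g<55).astype(np.uint8)
n,lab,st,c=cv2.connectedComponentsWithStats(m[85:240,265:435])
for i in range(1,n):
    if st[i,4]>15:
        ys,xs=np.where(lab==i); r=cv2.minAreaRect(np.c_[xs,ys].astype(np.float32)); print(st[i],c[i]+[265,85],r)
for e in ((232,195),(337,150)): print(ray("top",T(*e),.27))
a,b=[ray("top",T(*e),.27) for e in ((232,195),(337,150))]; d=b-a; print("handle yaw",np.degrees(np.arctan2(d[1],d[0])),(a+b)/2,np.linalg.norm(d))
a,b=[ray("top",T(*e),.135) for e in ((287,430),(322,452))]; d=a-b; print("line yaw",np.degrees(np.arctan2(d[1],d[0])),(a+b)/2,np.linalg.norm(d))
E
```

```text
[ 0.62183709 -0.07796961  0.23640685] 13.545114759844642 [-1.1 -1.2  0.8 -1.   1.   0.6 -0.6  1.  -0.8  0.9  0.7 -0.3]
[ 0.6218847  -0.07846798  0.24591768] 14.09004488579206 [-1.9 -0.5  1.6  0.   1.1  0.5 -1.  -0.5 -0.3 -1.1  0.4  0.2]
[ 0.62181181 -0.07809742  0.24015982] 13.760144268169846 [-1.2 -1.   0.6 -1.1  1.2  0.4 -0.3  1.2 -0.7  1.   0.8 -0.5 -2.2 -0.7
  1.4  0.4  0.8  0.7 -0.7 -0.6 -0.  -1.   0.7  0.4]
panel [ 0.52953831 -0.10069392  0.088     ] [[345.3 199.9]] [[277.1 206.5]]
grip [ 0.66552031 -0.06739382  0.261     ] [[339.5 129.7]] [[217. 149.]]
sel [ 0.52208932 -0.10251807  0.12317364] [[347.8 202.1]] [[280.4 194.9]]
[61 43 26 10 43] [337.46511628 133.23255814] ((73.61764526367188, 47.97058868408203), (4.123105525970459, 26.436382293701172), 75.96376037597656)
[ 73 110   6   8  18] [339.83333333 197.33333333] ((75.12162780761719, 113.27027130126953), (4.93196964263916, 6.740358352661133), 9.462322235107422)
[ 0.65036028 -0.03789224  0.27      ]
[ 0.67531601 -0.09482827  0.27      ]
handle yaw -66.33160096769492 [ 0.66283815 -0.06636025  0.27      ] 0.06216510102048273
line yaw 58.05616810681333 [ 0.52471751 -0.0937281   0.135     ] 0.025596709401907093
```

The top and side fits agree: the mill is at about (0.622, -0.078) with yaw 13.8°. The handle slab is at yaw -66° and the selector is at off. I'll move towards the handle, staying high.

Call:
{"api": "move_arm", "payload": {"rows": [{"delta_pos":[1.0,-1.5,1.0],"delta_rot":[0,0,-2.4],"hand":8.7},{"delta_pos":[1.8,-2.8,1.0],"delta_rot":[0,0,-2.4],"hand":8.7},{"delta_pos":[1.8,-2.8,1.0],"delta_rot":[0,0,-2.4],"hand":8.7},{"delta_pos":[1.8,-2.8,1.0],"delta_rot":[0,0,-2.4],"hand":8.7},{"delta_pos":[1.8,-2.8,1.0],"delta_rot":[0,0,-2.4],"hand":8.7},{"delta_pos":[1.8,-2.8,1.0],"delta_rot":[0,0,-2.4],"hand":8.7},{"delta_pos":[1.8,-2.8,1.0],"delta_rot":[0,0,-2.4],"hand":8.7},{"delta_pos":[1.8,-2.8,1.0],"delta_rot":[0,0,-2.4],"hand":8.7},{"delta_pos":[1.8,-2.8,1.0],"delta_rot":[0,0,-2.4],"hand":8.7},{"delta_pos":[1.8,-2.8,1.0],"delta_rot":[0,0,-2.4],"hand":8.7}]}}

```text
t: 1.1
eef_pos: [0.379, 0.3736, 0.3494]
ee_rot: [-3.141, 0.0, -0.733]
force: [0.8, 0.4, 0.4]
width: 0.0871
```

Call:
{"api": "move_arm", "payload": {"rows": [{"delta_pos":[2.6,-4.0,0],"delta_rot":[0,0,-2.4],"hand":8.0},{"delta_pos":[2.6,-4.0,0],"delta_rot":[0,0,-2.4],"hand":8.0},{"delta_pos":[2.6,-4.0,0],"delta_rot":[0,0,-2.4],"hand":7.0},{"delta_pos":[2.6,-4.0,0],"delta_rot":[0,0,-2.4],"hand":6.0},{"delta_pos":[2.6,-4.0,0],"delta_rot":[0,0,-2.4],"hand":5.0},{"delta_pos":[2.6,-4.0,0],"delta_rot":[0,0,-2.4],"hand":5.0},{"delta_pos":[2.6,-4.0,0],"delta_rot":[0,0,-2.4],"hand":5.0},{"delta_pos":[2.6,-4.0,0],"delta_rot":[0,0,-2.4],"hand":5.0},{"delta_pos":[2.6,-4.0,0],"delta_rot":[0,0,-2.4],"hand":5.0},{"delta_pos":[2.6,-4.0,0],"delta_rot":[0,0,-2.4],"hand":5.0}]}}

```text
t: 2.1
eef_pos: [0.6387, -0.0269, 0.3491]
ee_rot: [-3.141, -0.0, -1.152]
force: [-0.1, 1.4, 0.3]
width: 0.0499
```

```bash
python3 - <<'E'
from station import *
s=get_state(); print({k:s[k].round(4) if hasattr(s[k],'round') else s[k] for k in('q','eef_pos','ee_rot','moment')})
E
```

```text
{'q': array([ 0.2627,  0.2559,  0.0919, -0.    , -1.4064,  0.1564]), 'eef_pos': array([ 0.6387, -0.0269,  0.3491]), 'ee_rot': array([-3.1412e+00, -1.0000e-04, -1.1517e+00]), 'moment': array([ 0.2556, -0.1407,  0.0272])}
```

Call:
{"api": "move_arm", "payload": {"rows": [{"delta_pos":[0.8,-1.3,0],"delta_rot":[0,0,0],"hand":5.0},{"delta_pos":[0.8,-1.3,0],"delta_rot":[0,0,0],"hand":5.0},{"delta_pos":[0.9,-1.4,0],"delta_rot":[0,0,0],"hand":5.0},{"delta_pos":[0,0,-1],"delta_rot":[0,0,0],"hand":5.0},{"delta_pos":[0,0,-1],"delta_rot":[0,0,0],"hand":5.0},{"delta_pos":[0,0,-1],"delta_rot":[0,0,0],"hand":5.0},{"delta_pos":[0,0,-1],"delta_rot":[0,0,0],"hand":5.0},{"delta_pos":[0,0,-0.9],"delta_rot":[0,0,0],"hand":5.0},{"delta_pos":[0,0,0],"delta_rot":[0,0,0],"hand":5.0},{"delta_pos":[0,0,0],"delta_rot":[0,0,0],"hand":5.0}]}}

```text
t: 3.1
eef_pos: [0.6634, -0.0642, 0.2996]
ee_rot: [3.141, -0.0, -1.148]
force: [0.2, 0.2, 0.4]
width: 0.0501
```

```bash
python3 - <<'E'
from station import *
import cv2
s=get_state(); print({k:s[k].round(4) if hasattr(s[k],'round') else s[k] for k in('q','eef_pos','ee_rot','moment')})
a=grab_frame("side")
cv2.imwrite("pics/s2.png",cv2.resize(a[60:210,150:350],None,fx=4,fy=4,interpolation=cv2.INTER_CUBIC))
E
```

```text
{'q': array([ 1.9550e-01,  3.1980e-01,  7.0500e-02,  3.0000e-04, -1.3218e+00,
        2.2700e-01]), 'eef_pos': array([ 0.6634, -0.0642,  0.2996]), 'ee_rot': array([ 3.1414e+00, -2.0000e-04, -1.1482e+00]), 'moment': array([ 0.0306, -0.0072, -0.021 ])}
```

View pics/s2.png

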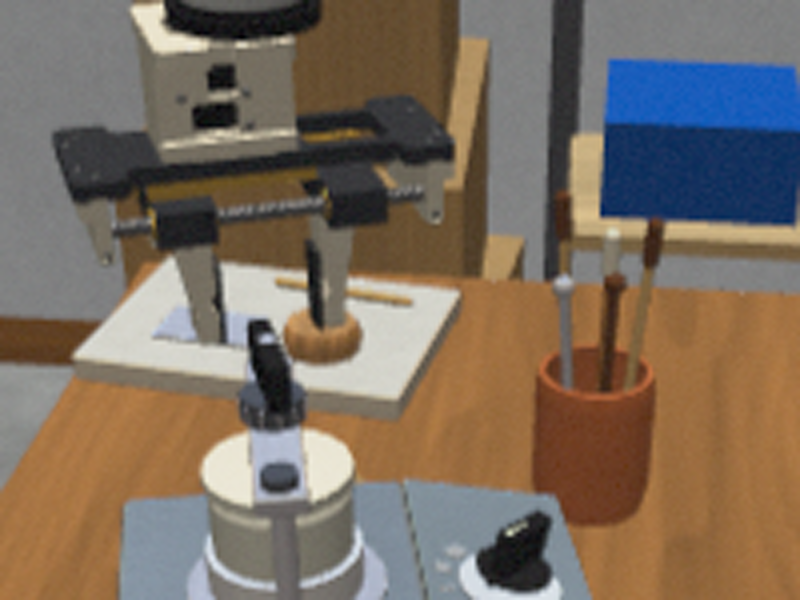

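The side view shows the open fingers straddling the slab, with the midpoint between them at x ≈ 270 and the slab at ≈ 268 in the crop. Next I go down and close.

Call:
{"api": "move_arm", "payload": {"rows": [{"delta_pos":[0.05,-0.25,-0.5],"delta_rot":[0,0,-0.5],"hand":5.0},{"delta_pos":[0,0,-0.6],"delta_rot":[0,0,0],"hand":5.0},{"delta_pos":[0,0,-0.6],"delta_rot":[0,0,0],"hand":5.0},{"delta_pos":[0,0,-0.6],"delta_rot":[0,0,0],"hand":5.0},{"delta_pos":[0,0,-0.6],"delta_rot":[0,0,0],"hand":5.0},{"delta_pos":[0,0,-0.5],"delta_rot":[0,0,0],"hand":5.0},{"delta_pos":[0,0,0],"delta_rot":[0,0,0],"hand":4.0},{"delta_pos":[0,0,0],"delta_rot":[0,0,0],"hand":3.0},{"delta_pos":[0,0,0],"delta_rot":[0,0,0],"hand":2.4},{"delta_pos":[0,0,0],"delta_rot":[0,0,0],"hand":2.0}], "force": 15}}

```text
t: 4.15
eef_pos: [0.6641, -0.0668, 0.266]
ee_rot: [-3.141, -0.0, -1.157]
force: [0.5, 0.0, -0.5]
width: 0.0239
```

Call:
{"api": "move_arm", "payload": {"rows": [{"delta_pos":[0,0,0],"delta_rot":[0,0,0],"hand":1.8},{"delta_pos":[0,0,0],"delta_rot":[0,0,0],"hand":1.6},{"delta_pos":[0,0,0],"delta_rot":[0,0,0],"hand":1.4},{"delta_pos":[0,0,0],"delta_rot":[0,0,0],"hand":1.2},{"delta_pos":[0,0,0],"delta_rot":[0,0,0],"hand":1.0},{"delta_pos":[0,0,0],"delta_rot":[0,0,0],"hand":1.0},{"delta_pos":[0,0,0],"delta_rot":[0,0,0],"hand":1.0},{"delta_pos":[0,0,0],"delta_rot":[0,0,0],"hand":1.0},{"delta_pos":[0,0,0],"delta_rot":[0,0,0],"hand":1.0},{"delta_pos":[0,0,0],"delta_rot":[0,0,0],"hand":1.0}], "force": 15}}

```text
t: 5.15
eef_pos: [0.665, -0.0663, 0.2658]
ee_rot: [-3.139, -0.0, -1.157]
force: [6.0, 2.6, -1.0]
width: 0.0138
```

```bash
cat > st.py <<'E'
from station import *
s=get_state(); print({k:(s[k].round(4).tolist() if hasattr(s[k],'round') and k!='t' else s[k]) for k in('t','q','eef_pos','ee_rot','force','moment','width')})
E
python3 st.py; python3 st.py
```

```text
{'t': 5.15, 'q': [0.1916, 0.337, 0.0197, -0.0002, -1.251, 0.2224], 'eef_pos': [0.665, -0.0663, 0.2658], 'ee_rot': [-3.1392, -0.0003, -1.1569], 'force': [5.983, 2.5523, -1.0439], 'moment': [0.8606, -1.8532, -0.0541], 'width': 0.013823921581662627}
{'t': 5.15, 'q': [0.1916, 0.337, 0.0197, -0.0002, -1.251, 0.2224], 'eef_pos': [0.665, -0.0663, 0.2658], 'ee_rot': [-3.1392, -0.0003, -1.1569], 'force': [5.983, 2.5523, -1.0439], 'moment': [0.8606, -1.8532, -0.0541], 'width': 0.013823921581662627}
```

Gripped at 13.8 mm. A 6 N lateral force says the handle axis is about 1 mm further along the jaw direction, so I'll correct that and begin turning clockwise.

Call:
{"api": "move_arm", "payload": {"rows": [{"delta_pos":[0.1,0.04,0],"delta_rot":[0,0,0],"hand":1.0},{"delta_pos":[0,0,0],"delta_rot":[0,0,0],"hand":1.0},{"delta_pos":[0,0,0],"delta_rot":[0,0,-2],"hand":1.0},{"delta_pos":[0,0,0],"delta_rot":[0,0,-2],"hand":1.0},{"delta_pos":[0,0,0],"delta_rot":[0,0,-2],"hand":1.0},{"delta_pos":[0,0,0],"delta_rot":[0,0,-2],"hand":1.0},{"delta_pos":[0,0,0],"delta_rot":[0,0,-2],"hand":1.0},{"delta_pos":[0,0,0],"delta_rot":[0,0,-2],"hand":1.0},{"delta_pos":[0,0,0],"delta_rot":[0,0,-2],"hand":1.0},{"delta_pos":[0,0,0],"delta_rot":[0,0,-2],"hand":1.0}], "force": 25}}

```text
t: 6.15
eef_pos: [0.6656, -0.0661, 0.2658]
ee_rot: [-3.14, 0.0, -1.438]
force: [3.9, 1.7, 0.2]
width: 0.0134
```

```bash
python3 st.py
```

```text
{'t': 6.15, 'q': [0.1917, 0.3383, 0.0216, -0.0001, -1.2525, -0.0585], 'eef_pos': [0.6656, -0.0661, 0.2658], 'ee_rot': [-3.14, 0.0002, -1.4376], 'force': [3.8878, 1.7324, 0.1642], 'moment': [0.9045, -1.4616, 0.0326], 'width': 0.013423701478177596}
```

Call:
{"api": "move_arm", "payload": {"rows": [{"delta_pos":[0.05,0.02,0],"delta_rot":[0,0,-2],"hand":1.0},{"delta_pos":[0,0,0],"delta_rot":[0,0,-2],"hand":1.0},{"delta_pos":[0,0,0],"delta_rot":[0,0,-2],"hand":1.0},{"delta_pos":[0,0,0],"delta_rot":[0,0,-2],"hand":1.0},{"delta_pos":[0,0,0],"delta_rot":[0,0,-2],"hand":1.0},{"delta_pos":[0,0,0],"delta_rot":[0,0,-2],"hand":1.0},{"delta_pos":[0,0,0],"delta_rot":[0,0,-2],"hand":1.0},{"delta_pos":[0,0,0],"delta_rot":[0,0,-2],"hand":1.0},{"delta_pos":[0,0,0],"delta_rot":[0,0,-2],"hand":1.0},{"delta_pos":[0,0,0],"delta_rot":[0,0,-2],"hand":1.0}]}}

```text
t: 7.15
eef_pos: [0.6661, -0.0662, 0.2658]
ee_rot: [-3.14, 0.0, -1.787]
force: [4.0, 1.2, -0.0]
width: 0.0139
```

```bash
python3 st.py
```

```text
{'t': 7.15, 'q': [0.1917, 0.3392, 0.0227, 0.0002, -1.2528, -0.4078], 'eef_pos': [0.6661, -0.0662, 0.2658], 'ee_rot': [-3.1402, 0.0004, -1.7868], 'force': [4.0066, 1.1543, -0.0099], 'moment': [0.6393, -1.6013, 0.0833], 'width': 0.013939520914109061}
```

Call:
{"api": "move_arm", "payload": {"rows": [{"delta_pos":[0.08,0.02,0],"delta_rot":[0,0,-1],"hand":1.0},{"delta_pos":[0,0,0],"delta_rot":[0,0,-1],"hand":1.0},{"delta_pos":[0,0,0],"delta_rot":[0,0,-1],"hand":1.0},{"delta_pos":[0,0,0],"delta_rot":[0,0,-1],"hand":1.0},{"delta_pos":[0,0,0],"delta_rot":[0,0,-1],"hand":1.0},{"delta_pos":[0,0,0],"delta_rot":[0,0,-1],"hand":1.0},{"delta_pos":[0,0,0],"delta_rot":[0,0,-1],"hand":1.0},{"delta_pos":[0,0,0],"delta_rot":[0,0,-1],"hand":1.0},{"delta_pos":[0,0,0],"delta_rot":[0,0,-1],"hand":1.0},{"delta_pos":[0,0,0],"delta_rot":[0,0,-1],"hand":1.0}]}}

```text
t: 8.15
eef_pos: [0.6664, -0.0661, 0.2658]
ee_rot: [-3.141, 0.0, -1.962]
force: [2.9, -0.2, 2.5]
width: 0.0138
```

```bash
python3 st.py
```

```text
{'t': 8.15, 'q': [0.1917, 0.3403, 0.0242, 0.0002, -1.2542, -0.5825], 'eef_pos': [0.6664, -0.0661, 0.2658], 'ee_rot': [-3.1411, 0.0001, -1.9616], 'force': [2.9097, -0.1731, 2.4897], 'moment': [0.3691, -1.007, 0.0553], 'width': 0.013845536004891948}
```

Call:
{"api": "move_arm", "payload": {"rows": [{"delta_pos":[0,0,0],"delta_rot":[0,0,-1],"hand":1.0},{"delta_pos":[0,0,0],"delta_rot":[0,0,-1],"hand":1.0},{"delta_pos":[0,0,0],"delta_rot":[0,0,-1],"hand":1.0},{"delta_pos":[0,0,0],"delta_rot":[0,0,-1],"hand":1.0},{"delta_pos":[0,0,0],"delta_rot":[0,0,-1],"hand":1.0},{"delta_pos":[0,0,0],"delta_rot":[0,0,-1],"hand":1.0},{"delta_pos":[0,0,0],"delta_rot":[0,0,-1],"hand":1.0},{"delta_pos":[0,0,0],"delta_rot":[0,0,-1],"hand":1.0},{"delta_pos":[0,0,0],"delta_rot":[0,0,-1],"hand":1.0},{"delta_pos":[0,0,0],"delta_rot":[0,0,-1],"hand":1.0}]}}

```text
t: 9.15
eef_pos: [0.6666, -0.0662, 0.2658]
ee_rot: [-3.141, 0.0, -2.136]
force: [6.0, -1.1, 4.2]
width: 0.0138
```

```bash
python3 st.py
```

```text
{'t': 9.15, 'q': [0.1916, 0.3404, 0.0243, 0.0004, -1.2539, -0.757], 'eef_pos': [0.6666, -0.0662, 0.2658], 'ee_rot': [-3.1408, 0.0002, -2.1361], 'force': [5.9558, -1.0762, 4.1723], 'moment': [-0.381, -2.0891, 0.0895], 'width': 0.01384682254994572}
```

```bash
cat > mz.py <<'E'
from station import *
import numpy as np
L=[]
for i in range(5):
    s=get_state(); L.append(np.r_[s['moment'][2],s['force'],s['joint_efforts'][5]]); 
    if i<4: grab_frame("top")
L=np.array(L); print(s['t'],'yaw',s['ee_rot'][2],'mean',L.mean(0).round(3),'mz',L[:,0].round(3),'j6',L[:,4].round(3),s['eef_pos'].round(4))
E
python3 mz.py
```

```text
9.35 yaw -2.135453067730608 mean [ 0.052  5.437 -0.871  3.819 -0.026] mz [0.089 0.026 0.016 0.084 0.043] j6 [ 0.227  0.102 -0.267 -0.124 -0.065] [ 0.6666 -0.0662  0.2657]
```

Call:
{"api": "move_arm", "payload": {"rows": [{"delta_pos":[0.05,0,0],"delta_rot":[0,0,-1],"hand":1.0},{"delta_pos":[0,0,0],"delta_rot":[0,0,-1],"hand":1.0},{"delta_pos":[0,0,0],"delta_rot":[0,0,-1],"hand":1.0},{"delta_pos":[0,0,0],"delta_rot":[0,0,-1],"hand":1.0},{"delta_pos":[0,0,0],"delta_rot":[0,0,-1],"hand":1.0},{"delta_pos":[0,0,0],"delta_rot":[0,0,-1],"hand":1.0},{"delta_pos":[0,0,0],"delta_rot":[0,0,-1],"hand":1.0},{"delta_pos":[0,0,0],"delta_rot":[0,0,-1],"hand":1.0},{"delta_pos":[0,0,0],"delta_rot":[0,0,-1],"hand":1.0},{"delta_pos":[0,0,0],"delta_rot":[0,0,-1],"hand":1.0}]}}

```text
t: 10.35
eef_pos: [0.6668, -0.0663, 0.2657]
ee_rot: [-3.141, -0.0, -2.311]
force: [4.4, -0.7, 4.8]
width: 0.0138
```

```bash
python3 mz.py
```

```text
10.55 yaw -2.310060185020362 mean [ 0.047  4.122 -1.772  5.257 -0.02 ] mz [-0.002  0.043  0.01   0.12   0.062] j6 [ 0.296  0.097 -0.228 -0.136 -0.131] [ 0.6668 -0.0663  0.2657]
```

```bash
sed -i 's/range(5)/range(9)/; s/i<4/i<8/' mz.py
```

Call:
{"api": "move_arm", "payload": {"rows": [{"delta_pos":[0.05,-0.02,-0.04],"delta_rot":[0,0,-1],"hand":1.0},{"delta_pos":[0,0,0],"delta_rot":[0,0,-1],"hand":1.0},{"delta_pos":[0,0,0],"delta_rot":[0,0,-1],"hand":1.0},{"delta_pos":[0,0,0],"delta_rot":[0,0,-1],"hand":1.0},{"delta_pos":[0,0,0],"delta_rot":[0,0,-1],"hand":1.0},{"delta_pos":[0,0,0],"delta_rot":[0,0,-1],"hand":1.0},{"delta_pos":[0,0,0],"delta_rot":[0,0,-1],"hand":1.0},{"delta_pos":[0,0,0],"delta_rot":[0,0,-1],"hand":1.0},{"delta_pos":[0,0,0],"delta_rot":[0,0,-1],"hand":1.0},{"delta_pos":[0,0,0],"delta_rot":[0,0,-1],"hand":1.0}]}}

```text
t: 11.55
eef_pos: [0.667, -0.0665, 0.2657]
ee_rot: [-3.141, -0.0, -2.485]
force: [1.8, -2.3, 7.9]
width: 0.0137
```

```bash
python3 mz.py
```

```text
11.95 yaw -2.4844337246393433 mean [ 0.054  2.467 -1.706  7.078 -0.027] mz [0.133 0.091 0.021 0.062 0.022 0.009 0.051 0.039 0.056] j6 [ 0.233  0.103 -0.262 -0.116 -0.056 -0.04  -0.036 -0.035 -0.035] [ 0.6671 -0.0665  0.2657]
```

Call:
{"api": "move_arm", "payload": {"rows": [{"delta_pos":[0,0,0],"delta_rot":[0,0,-1],"hand":1.0},{"delta_pos":[0,0,0],"delta_rot":[0,0,-1],"hand":1.0},{"delta_pos":[0,0,0],"delta_rot":[0,0,-1],"hand":1.0},{"delta_pos":[0,0,0],"delta_rot":[0,0,-1],"hand":1.0},{"delta_pos":[0,0,0],"delta_rot":[0,0,-1],"hand":1.0},{"delta_pos":[0,0,0],"delta_rot":[0,0,-1],"hand":1.0},{"delta_pos":[0,0,0],"delta_rot":[0,0,-1],"hand":1.0},{"delta_pos":[0,0,0],"delta_rot":[0,0,-1],"hand":1.0},{"delta_pos":[0,0,0],"delta_rot":[0,0,-1],"hand":1.0},{"delta_pos":[0,0,0],"delta_rot":[0,0,-1],"hand":1.0}]}}

```text
t: 12.95
eef_pos: [0.6672, -0.0667, 0.2657]
ee_rot: [-3.141, -0.0, -2.66]
force: [2.5, -2.5, 6.5]
width: 0.0135
```

```bash
python3 mz.py
```

```text
13.35 yaw -2.6590363480154418 mean [ 0.047  2.952 -2.831  6.798 -0.033] mz [0.093 0.011 0.041 0.077 0.052 0.042 0.024 0.057 0.024] j6 [ 0.229  0.104 -0.265 -0.122 -0.063 -0.048 -0.044 -0.044 -0.043] [ 0.6672 -0.0667  0.2657]
```

Call:
{"api": "move_arm", "payload": {"rows": [{"delta_pos":[0.03,-0.03,0.08],"delta_rot":[0,0,-1],"hand":1.0},{"delta_pos":[0,0,0],"delta_rot":[0,0,-1],"hand":1.0},{"delta_pos":[0,0,0],"delta_rot":[0,0,-1],"hand":1.0},{"delta_pos":[0,0,0],"delta_rot":[0,0,-1],"hand":1.0},{"delta_pos":[0,0,0],"delta_rot":[0,0,-1],"hand":1.0},{"delta_pos":[0,0,0],"delta_rot":[0,0,-1],"hand":1.0},{"delta_pos":[0,0,0],"delta_rot":[0,0,-1],"hand":1.0},{"delta_pos":[0,0,0],"delta_rot":[0,0,-1],"hand":1.0},{"delta_pos":[0,0,0],"delta_rot":[0,0,-1],"hand":1.0},{"delta_pos":[0,0,0],"delta_rot":[0,0,-1],"hand":1.0}]}}

```text
t: 14.35
eef_pos: [0.6674, -0.0669, 0.2658]
ee_rot: [-3.141, -0.001, -2.835]
force: [4.0, -4.3, 3.7]
width: 0.014
```

```bash
python3 mz.py
```

```text
14.75 yaw -2.833906638310979 mean [-0.031  3.01  -4.214  2.917  0.05 ] mz [ 0.032 -0.01   0.016 -0.086 -0.035 -0.068 -0.029 -0.051 -0.045] j6 [ 0.276  0.205 -0.18  -0.035  0.024  0.037  0.042  0.041  0.042] [ 0.6674 -0.0669  0.2658]
```

Call:
{"api": "move_arm", "payload": {"rows": [{"delta_pos":[0,0,0],"delta_rot":[0,0,-1],"hand":1.0},{"delta_pos":[0,0,0],"delta_rot":[0,0,-1],"hand":1.0},{"delta_pos":[0,0,0],"delta_rot":[0,0,-1],"hand":1.0},{"delta_pos":[0,0,0],"delta_rot":[0,0,-1],"hand":1.0},{"delta_pos":[0,0,0],"delta_rot":[0,0,-1],"hand":1.0},{"delta_pos":[0,0,0],"delta_rot":[0,0,-1],"hand":1.0},{"delta_pos":[0,0,0],"delta_rot":[0,0,-1],"hand":1.0},{"delta_pos":[0,0,0],"delta_rot":[0,0,-1],"hand":1.0},{"delta_pos":[0,0,0],"delta_rot":[0,0,-1],"hand":1.0},{"delta_pos":[0,0,0],"delta_rot":[0,0,-1],"hand":1.0}]}}

```text
t: 15.75
eef_pos: [0.6674, -0.0671, 0.2658]
ee_rot: [-3.141, -0.001, -3.009]
force: [4.5, -5.5, 1.1]
width: 0.0139
```

```bash
python3 mz.py
```

```text
16.15 yaw -3.0084002135237116 mean [ 0.036  3.676 -5.495  2.493 -0.032] mz [ 0.038  0.025  0.068 -0.031  0.057  0.093  0.025  0.033  0.019] j6 [ 0.228  0.099 -0.267 -0.122 -0.062 -0.045 -0.042 -0.041 -0.041] [ 0.6674 -0.0671  0.2658]
```

The torque sign flipped near 96° of total turn, which may be a click, but it's ambiguous. I'll go on in smaller steps and watch for a climb towards 0.12 N m.

Call:
{"api": "move_arm", "payload": {"rows": [{"delta_pos":[0.05,-0.08,0.03],"delta_rot":[0,0,-0.6],"hand":1.0},{"delta_pos":[0,0,0],"delta_rot":[0,0,-0.6],"hand":1.0},{"delta_pos":[0,0,0],"delta_rot":[0,0,-0.6],"hand":1.0},{"delta_pos":[0,0,0],"delta_rot":[0,0,-0.6],"hand":1.0},{"delta_pos":[0,0,0],"delta_rot":[0,0,-0.6],"hand":1.0},{"delta_pos":[0,0,0],"delta_rot":[0,0,-0.6],"hand":1.0},{"delta_pos":[0,0,0],"delta_rot":[0,0,-0.6],"hand":1.0},{"delta_pos":[0,0,0],"delta_rot":[0,0,-0.6],"hand":1.0},{"delta_pos":[0,0,0],"delta_rot":[0,0,-0.6],"hand":1.0},{"delta_pos":[0,0,0],"delta_rot":[0,0,-0.6],"hand":1.0}]}}

```text
t: 17.15
eef_pos: [0.6676, -0.0674, 0.2658]
ee_rot: [3.142, -0.001, -3.113]
force: [-0.8, -2.2, -0.9]
width: 0.0138
```

```bash
python3 mz.py
```

```text
17.55 yaw -3.112107253681677 mean [ 0.043 -1.428 -2.629 -2.306 -0.029] mz [0.017 0.031 0.008 0.075 0.063 0.054 0.055 0.057 0.03 ] j6 [ 0.128  0.092 -0.184 -0.106 -0.059 -0.04  -0.033 -0.032 -0.032] [ 0.6676 -0.0674  0.2658]
```

Call:
{"api": "move_arm", "payload": {"rows": [{"delta_pos":[0,0,0],"delta_rot":[0,0,-0.6],"hand":1.0},{"delta_pos":[0,0,0],"delta_rot":[0,0,-0.6],"hand":1.0},{"delta_pos":[0,0,0],"delta_rot":[0,0,-0.6],"hand":1.0},{"delta_pos":[0,0,0],"delta_rot":[0,0,-0.6],"hand":1.0},{"delta_pos":[0,0,0],"delta_rot":[0,0,-0.6],"hand":1.0},{"delta_pos":[0,0,0],"delta_rot":[0,0,-0.6],"hand":1.0},{"delta_pos":[0,0,0],"delta_rot":[0,0,-0.6],"hand":1.0},{"delta_pos":[0,0,0],"delta_rot":[0,0,-0.6],"hand":1.0},{"delta_pos":[0,0,0],"delta_rot":[0,0,-0.6],"hand":1.0},{"delta_pos":[0,0,0],"delta_rot":[0,0,-0.6],"hand":1.0}]}}

```text
t: 18.55
eef_pos: [0.6677, -0.0675, 0.2659]
ee_rot: [-3.141, -0.001, 3.065]
force: [-3.5, -4.7, -5.9]
width: 0.0137
```

```bash
python3 mz.py
```

```text
18.95 yaw 3.065826619787861 mean [ 0.059 -3.479 -4.075 -5.54  -0.047] mz [0.054 0.027 0.099 0.128 0.08  0.058 0.032 0.031 0.024] j6 [ 0.109  0.036 -0.185 -0.1   -0.065 -0.055 -0.053 -0.053 -0.053] [ 0.6677 -0.0675  0.2659]
```

Call:
{"api": "move_arm", "payload": {"rows": [{"delta_pos":[-0.05,-0.05,-0.06],"delta_rot":[0,0,-0.6],"hand":1.0},{"delta_pos":[0,0,0],"delta_rot":[0,0,-0.6],"hand":1.0},{"delta_pos":[0,0,0],"delta_rot":[0,0,-0.6],"hand":1.0},{"delta_pos":[0,0,0],"delta_rot":[0,0,-0.6],"hand":1.0},{"delta_pos":[0,0,0],"delta_rot":[0,0,-0.6],"hand":1.0},{"delta_pos":[0,0,0],"delta_rot":[0,0,-0.6],"hand":1.0},{"delta_pos":[0,0,0],"delta_rot":[0,0,-0.6],"hand":1.0},{"delta_pos":[0,0,0],"delta_rot":[0,0,-0.6],"hand":1.0},{"delta_pos":[0,0,0],"delta_rot":[0,0,-0.6],"hand":1.0},{"delta_pos":[0,0,0],"delta_rot":[0,0,-0.6],"hand":1.0}]}}

```text
t: 19.95
eef_pos: [0.6676, -0.0678, 0.2658]
ee_rot: [3.141, 0.0, 2.961]
force: [-3.2, -0.9, -1.1]
width: 0.0138
```

```bash
python3 mz.py
```

```text
20.35 yaw 2.9618189356459155 mean [ 0.069 -3.956 -0.16  -0.382 -0.058] mz [0.09  0.057 0.065 0.075 0.074 0.052 0.084 0.057 0.063] j6 [ 0.101  0.063 -0.214 -0.135 -0.089 -0.07  -0.06  -0.058 -0.059] [ 0.6676 -0.0678  0.2658]
```

Call:
{"api": "move_arm", "payload": {"rows": [{"delta_pos":[-0.04,0,0],"delta_rot":[0,0,-0.6],"hand":1.0},{"delta_pos":[0,0,0],"delta_rot":[0,0,-0.6],"hand":1.0},{"delta_pos":[0,0,0],"delta_rot":[0,0,-0.6],"hand":1.0},{"delta_pos":[0,0,0],"delta_rot":[0,0,-0.6],"hand":1.0},{"delta_pos":[0,0,0],"delta_rot":[0,0,-0.6],"hand":1.0},{"delta_pos":[0,0,0],"delta_rot":[0,0,-0.6],"hand":1.0},{"delta_pos":[0,0,0],"delta_rot":[0,0,-0.6],"hand":1.0},{"delta_pos":[0,0,0],"delta_rot":[0,0,-0.6],"hand":1.0},{"delta_pos":[0,0,0],"delta_rot":[0,0,-0.6],"hand":1.0},{"delta_pos":[0,0,0],"delta_rot":[0,0,-0.6],"hand":1.0}]}}

```text
t: 21.35
eef_pos: [0.6674, -0.0679, 0.2658]
ee_rot: [3.141, 0.001, 2.856]
force: [0.4, 0.2, -0.5]
width: 0.0136
```

```bash
python3 mz.py
```

```text
21.75 yaw 2.8570456777548565 mean [-0.018  1.37  -0.484 -0.633  0.012] mz [ 0.05  -0.001  0.018 -0.012  0.016 -0.058 -0.074 -0.089 -0.016] j6 [ 0.172  0.127 -0.144 -0.064 -0.016  0.003  0.009  0.011  0.011] [ 0.6674 -0.0679  0.2658]
```

The torque climbed to about 0.07 and then dropped below zero between 124° and 130°, so it clicked there (and probably also near 96°). A further 8° makes at least one click certain given the stated start range, and stays well below three. Then I release and rise.

Call:
{"api": "move_arm", "payload": {"rows": [{"delta_pos":[0,0,0],"delta_rot":[0,0,-1.2],"hand":1.0},{"delta_pos":[0,0,0],"delta_rot":[0,0,-1.2],"hand":1.0},{"delta_pos":[0,0,0],"delta_rot":[0,0,-1.2],"hand":1.0},{"delta_pos":[0,0,0],"delta_rot":[0,0,-1.2],"hand":1.0},{"delta_pos":[0,0,0],"delta_rot":[0,0,-1.2],"hand":1.0},{"delta_pos":[0,0,0],"delta_rot":[0,0,-1.2],"hand":1.0},{"delta_pos":[0,0,0],"delta_rot":[0,0,-1],"hand":1.0},{"delta_pos":[0,0,0],"delta_rot":[0,0,-0.6],"hand":1.0},{"delta_pos":[0,0,0],"delta_rot":[0,0,0],"hand":1.0},{"delta_pos":[0,0,0],"delta_rot":[0,0,0],"hand":1.0}]}}

```text
t: 22.75
eef_pos: [0.6673, -0.068, 0.2658]
ee_rot: [-3.142, 0.0, 2.703]
force: [3.5, -2.9, -0.5]
width: 0.0136
```

```bash
python3 mz.py
```

```text
23.15 yaw 2.7035111482034284 mean [ 0.004  3.58  -3.494  0.02   0.009] mz [ 0.029  0.004 -0.001 -0.008  0.035  0.033 -0.051 -0.036  0.029] j6 [-0.016  0.005  0.014  0.015  0.013  0.012  0.012  0.012  0.012] [ 0.6673 -0.068   0.2658]
```

Call:
{"api": "move_arm", "payload": {"rows": [{"delta_pos":[0,0,0],"delta_rot":[0,0,0],"hand":1.6},{"delta_pos":[0,0,0],"delta_rot":[0,0,0],"hand":3},{"delta_pos":[0,0,0],"delta_rot":[0,0,0],"hand":4},{"delta_pos":[0,0,0],"delta_rot":[0,0,0],"hand":4.5},{"delta_pos":[0,0,0.5],"delta_rot":[0,0,0],"hand":4.5},{"delta_pos":[0,0,1.2],"delta_rot":[0,0,0],"hand":4.5},{"delta_pos":[0,0,1.5],"delta_rot":[0,0,0],"hand":4.5},{"delta_pos":[0,0,1.5],"delta_rot":[0,0,0],"hand":4.5},{"delta_pos":[0,0,1.5],"delta_rot":[0,0,0],"hand":4.5},{"delta_pos":[0,0,1.3],"delta_rot":[0,0,0],"hand":4.5}]}}

```text
t: 24.15
eef_pos: [0.6673, -0.0679, 0.3428]
ee_rot: [3.141, 0.001, 2.703]
force: [-0.9, -0.2, 0.1]
width: 0.0446
```

```bash
python3 st.py; python3 - <<'E'
from station import *
import cv2
t=grab_frame("top"); s=grab_frame("side"); cv2.imwrite("pics/t3r.png",t); cv2.imwrite("pics/s3r.png",s)
cv2.imwrite("pics/s3.png",cv2.resize(s[60:260,150:360],None,fx=3,fy=3,interpolation=cv2.INTER_CUBIC))
E
```

```text
{'t': 24.15, 'q': [0.1887, 0.3114, 0.1539, 0.0003, -1.4118, -2.1977], 'eef_pos': [0.6673, -0.0679, 0.3428], 'ee_rot': [3.1409, 0.0014, 2.7035], 'force': [-0.8648, -0.1993, 0.144], 'moment': [0.0169, -0.1947, -0.0222], 'width': 0.04462058109517638}
```

View pics/s3.png

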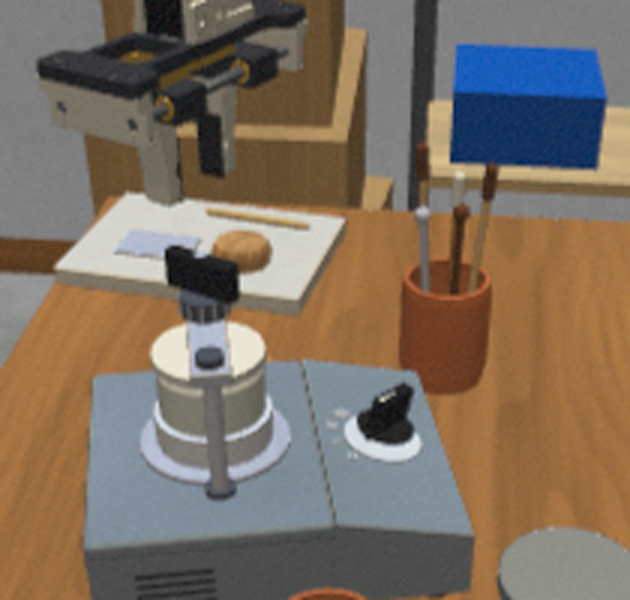

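View pics/t3r.png

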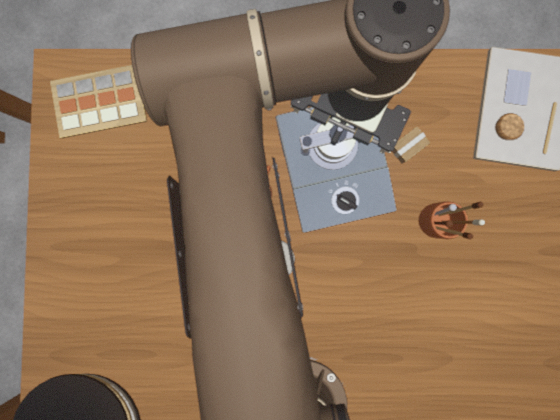

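```bash
python3 - <<'E'
from h import *
S=lambda u,v:(u/3+150-.33,v/3+60-.33)
a,b=[ray("side",S(*e),.27) for e in ((168,247),(238,270))]; d=b-a
print(a,b,np.degrees(np.arctan2(d[1],d[0])),np.linalg.norm(d))
g=cv2.imread("pics/s3r.png")
for yaw in (154.9,165,175,185):
    c=np.array([.6674,-.0672,.27]); u=np.array([np.cos(np.radians(yaw)),np.sin(np.radians(yaw)),0])*.031
    v=np.array([-u[1],u[0],0])/.031*.007
    P=[c+u+v,c+u-v,c-u-v,c-u+v]; print(yaw,((proj("side",P)-[150,60])*3).round(0).tolist())
E
```

```text
[ 0.69338082 -0.08077148  0.27      ] [ 0.63495943 -0.0500759   0.27      ] 152.2818092851728 0.06599452195899115
154.9 [[238.0, 262.0], [226.0, 270.0], [158.0, 250.0], [170.0, 243.0]]
165 [[240.0, 259.0], [232.0, 267.0], [156.0, 253.0], [165.0, 245.0]]
175 [[241.0, 256.0], [236.0, 264.0], [154.0, 257.0], [160.0, 248.0]]
185 [[240.0, 252.0], [239.0, 261.0], [154.0, 260.0], [157.0, 251.0]]
```

```bash
python3 - <<'E'
from h import *
p=np.load("mill.npy"); R=Rz(p[2]); n=np.array([-np.sin(np.radians(12.3)),0,np.cos(np.radians(12.3))])
t=cv2.imread("pics/top0.png"); 
m=(t.min(2)>150).astype(np.uint8)*255; m[:183]=0;m[:, :322]=0; m[220:]=0;m[:,370:]=0
c=max(cv2.findContours(m,cv2.RETR_EXTERNAL,cv2.CHAIN_APPROX_NONE)[0],key=cv2.contourArea)
e=cv2.fitEllipse(c); print(e)
for h in (.0005,.010,.015):
    w=R@(np.array([-.095,0,.088])+h*n)+[p[0],p[1],0]; print(h,w,proj("top",w),ray("top",e[0],w[2])-w, "diam",e[1][0]*1.06/430.7)
# black knob top
s=cv2.imread("pics/side0.png")
m=(s.min(2)>165).astype(np.uint8)*255; m[:195]=0;m[218:]=0;m[:,:262]=0;m[:,295:]=0
c=max(cv2.findContours(m,cv2.RETR_EXTERNAL,cv2.CHAIN_APPROX_NONE)[0],key=cv2.contourArea)
print("side",cv2.fitEllipse(c))
for h in (.0005,.010):
    w=R@(np.array([-.095,0,.088])+h*n)+[p[0],p[1],0]; print(h,proj("side",w))
N=R@n; print("normal",N)
from scipy.spatial.transform import Rotation as Ro
# target: tool z=-N, tool x = bar direction (off: 45 left of uphill)
up=R@np.array([np.cos(np.radians(12.3)),0,np.sin(np.radians(12.3))])
left=np.cross(N,up); bar=(up+left)/np.sqrt(2); print("bar yaw",np.degrees(np.arctan2(bar[1],bar[0])))
for sg in(1,-1):
    x=sg*bar; z=-N; y=np.cross(z,x); T=Ro.from_matrix(np.c_[x,y,z])
    print(sg,T.as_euler('xyz'))
    cur=Ro.from_euler('xyz',[3.1409,.0014,2.7035]); print("rotvec deg",np.degrees((T*cur.inv()).as_rotvec()))
for h in (.036,.038,.041,.08,.09):
    print(h,R@(np.array([-.095,0,.088])+h*n)+[p[0],p[1],0])
E
```

```text
((345.0926208496094, 200.0140380859375), (24.8691349029541, 25.253498077392578), 48.91911315917969)
0.0005 [ 0.52943485 -0.10071926  0.08848852] [[345.31644177 199.91519472]] [-2.48776854e-04  5.51100776e-04  1.38777878e-17] diam 0.06120567215493696
0.01 [ 0.52746915 -0.10120063  0.09777046] [[345.97695926 200.48573605]] [ 1.14140886e-03  2.16120438e-03 -1.38777878e-17] diam 0.06120567215493696
0.015 [ 0.52643456 -0.10145398  0.10265568] [[346.32933913 200.79011449]] [ 1.87308554e-03  3.00862733e-03 -6.93889390e-17] diam 0.06120567215493696
side ((277.10009765625, 205.30223083496094), (13.680322647094727, 23.693058013916016), 104.7625503540039)
0.0005 [[277.18753526 206.34059841]]
0.01 [[278.04424244 203.31747947]]
normal [-0.20691641 -0.05067095  0.97704557]
bar yaw 59.42534522789353
1 [ 2.98862287 -0.1512108   1.03716793]
rotvec deg [ 12.29608012  -6.47691303 -95.72011741]
-1 [-2.98862287  0.1512108  -2.10442472]
rotvec deg [ -6.42409249 -11.79992707  83.50634276]
0.036 [ 0.52208932 -0.10251807  0.12317364]
0.038 [ 0.52167549 -0.10261942  0.12512773]
0.041 [ 0.52105474 -0.10277143  0.12805887]
0.08 [ 0.512985   -0.1047476   0.16616365]
0.09 [ 0.51091583 -0.10525431  0.1759341 ]
```

The handle stayed where it was released, at yaw ≈ 152-155°, so it did not slide back. The selector's painted disc confirms the mill fit to about 0.5 mm. Next I move over the selector, tilting the tool square to the panel.

Call:
{"api": "move_arm", "payload": {"rows": [{"delta_pos":[-1.58,-0.38,0],"delta_rot":[-0.46,-0.84,5.96],"hand":4.0},{"delta_pos":[-1.58,-0.38,0],"delta_rot":[-0.46,-0.84,5.96],"hand":4.0},{"delta_pos":[-1.58,-0.38,0],"delta_rot":[-0.46,-0.84,5.96],"hand":4.0},{"delta_pos":[-1.58,-0.38,0],"delta_rot":[-0.46,-0.84,5.96],"hand":4.0},{"delta_pos":[-1.58,-0.38,0],"delta_rot":[-0.46,-0.84,5.96],"hand":4.0},{"delta_pos":[-1.58,-0.38,0],"delta_rot":[-0.46,-0.84,5.96],"hand":4.0},{"delta_pos":[-1.58,-0.38,0],"delta_rot":[-0.46,-0.84,5.96],"hand":4.0},{"delta_pos":[-1.58,-0.38,0],"delta_rot":[-0.46,-0.84,5.96],"hand":4.0},{"delta_pos":[-1.58,-0.38,0],"delta_rot":[-0.46,-0.84,5.96],"hand":4.0},{"delta_pos":[-1.58,-0.38,0],"delta_rot":[-0.46,-0.84,5.96],"hand":4.0}]}}

```text
t: 25.25
eef_pos: [0.5081, -0.1059, 0.3402]
ee_rot: [-3.053, 0.133, -2.527]
force: [-0.7, 0.0, 0.5]
width: 0.0401
```

Call:
{"api": "move_arm", "payload": {"rows": [{"delta_pos":[0,0,-0.5],"delta_rot":[-0.46,-0.84,5.96],"hand":4.0},{"delta_pos":[0,0,-1],"delta_rot":[-0.46,-0.84,5.96],"hand":4.0},{"delta_pos":[0,0,-1.5],"delta_rot":[-0.46,-0.84,5.96],"hand":4.0},{"delta_pos":[0,0,-1.5],"delta_rot":[-0.46,-0.84,5.96],"hand":4.0},{"delta_pos":[0,0,-1.5],"delta_rot":[0,0,0],"hand":4.0},{"delta_pos":[0,0,-1.5],"delta_rot":[0,0,0],"hand":4.0},{"delta_pos":[0,0,-1.5],"delta_rot":[0,0,0],"hand":4.0},{"delta_pos":[0,0,-1.5],"delta_rot":[0,0,0],"hand":4.0},{"delta_pos":[0,0,-1.5],"delta_rot":[0,0,0],"hand":4.0},{"delta_pos":[0,0,-1.0],"delta_rot":[0,0,0],"hand":4.0}]}}

```text
t: 26.25
eef_pos: [0.5084, -0.1059, 0.2093]
ee_rot: [-2.989, 0.149, -2.106]
force: [-0.0, 0.6, 0.0]
width: 0.04
```

```bash
cat > sel.py <<'E'
from h import *
from station import *
from scipy.spatial.transform import Rotation as Ro
import sys
p=np.load("mill.npy"); R=Rz(p[2]); a=np.radians(12.3); n=np.array([-np.sin(a),0,np.cos(a)]); N=R@n
up=R@np.array([np.cos(a),0,np.sin(a)]); left=np.cross(N,up); bar=(up+left)/np.sqrt(2)
x=-bar; z=-N; T=Ro.from_matrix(np.c_[x,np.cross(z,x),z])
s=get_state(); cur=Ro.from_euler('xyz',s['ee_rot'])
print(s['t'],s['eef_pos'].round(4),s['q'].round(3),s['force'].round(1),s['width'].round(4))
C=R@np.array([-.095,0,.088])+[p[0]+.0007,p[1],0]
d=s['eef_pos']-C; hh=d@N
print("h",hh,"lateral up,left mm",(d@up*1e3).round(2),(d@left*1e3).round(2),"move to axis cm",((C+N*hh-s['eef_pos'])*100).round(2))
rv=np.degrees((T*cur.inv()).as_rotvec()); print("rot left (to off) deg",rv.round(2)," about N:",(rv@N).round(2),"axis N",N.round(4))
E
python3 sel.py
```

```text
Traceback (most recent call last):
  File "sel.py", line 9, in <module>
    print(s['t'],s['eef_pos'].round(4),s['q'].round(3),s['force'].round(1),s['width'].round(4))
                                                                           ^^^^^^^^^^^^^^^^
AttributeError: 'float' object has no attribute 'round'
```

```bash
sed -i "s/s\['width'\].round(4)/round(s['width'],4)/" sel.py; python3 sel.py
```

```text
26.25 [ 0.5084 -0.1059  0.2093] [ 0.162  0.025 -0.518 -0.02  -0.816 -0.697] [-0.   0.6  0. ] 0.04
h 0.12327596664313507 lateral up,left mm 3.9 0.16 move to axis cm [-0.37 -0.11 -0.08]
rot left (to off) deg [ 0.11 -0.11  0.11]  about N: 0.09 axis N [-0.2069 -0.0507  0.977 ]
```

Call:
{"api": "move_arm", "payload": {"rows": [{"delta_pos":[-0.37,-0.11,-0.08],"delta_rot":[0,0,0],"hand":4.0},{"delta_pos":[0.17,0.04,-0.8],"delta_rot":[0,0,0],"hand":4.0},{"delta_pos":[0.17,0.04,-0.8],"delta_rot":[0,0,0],"hand":4.0},{"delta_pos":[0.17,0.04,-0.8],"delta_rot":[0,0,0],"hand":4.0},{"delta_pos":[0.17,0.04,-0.8],"delta_rot":[0,0,0],"hand":4.0},{"delta_pos":[0.17,0.04,-0.8],"delta_rot":[0,0,0],"hand":4.0},{"delta_pos":[0.17,0.04,-0.8],"delta_rot":[0,0,0],"hand":4.0},{"delta_pos":[0,0,0],"delta_rot":[0,0,0],"hand":4.0},{"delta_pos":[0,0,0],"delta_rot":[0,0,0],"hand":4.0},{"delta_pos":[0,0,0],"delta_rot":[0,0,0],"hand":4.0}]}}

```text
t: 27.25
eef_pos: [0.5159, -0.1045, 0.1622]
ee_rot: [-2.988, 0.15, -2.106]
force: [0.9, 0.3, -0.2]
width: 0.04
```

```bash
python3 sel.py; python3 - <<'E'
from station import *
import cv2
s=grab_frame("side"); 
cv2.imwrite("pics/s4.png",cv2.resize(s[120:250,200:370],None,fx=4.5,fy=4.5,interpolation=cv2.INTER_CUBIC))
E
```

```text
27.25 [ 0.5159 -0.1045  0.1622] [ 0.163  0.089 -0.572 -0.022 -0.696 -0.694] [ 0.9  0.3 -0.2] 0.04
h 0.07564867250970661 lateral up,left mm 1.27 -0.33 move to axis cm [-0.13  0.   -0.03]
rot left (to off) deg [0.11 0.   0.09]  about N: 0.06 axis N [-0.2069 -0.0507  0.977 ]
```

View pics/s4.png

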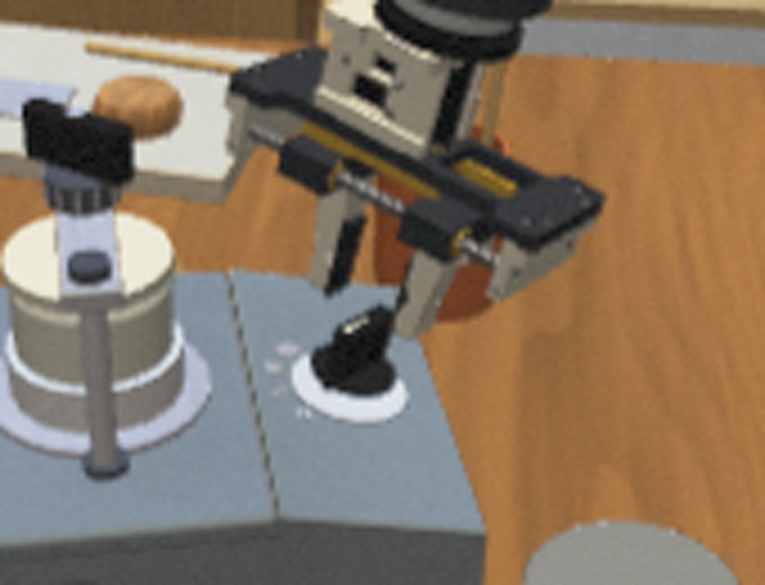

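The fingers straddle the bar at crop (355,340), and the gripper body is clear of the clamp. I'll descend along the panel normal and close.

Call:
{"api": "move_arm", "payload": {"rows": [{"delta_pos":[-0.08,0,-0.02],"delta_rot":[0,0,0],"hand":4.0},{"delta_pos":[0.12,0.03,-0.56],"delta_rot":[0,0,0],"hand":4.0},{"delta_pos":[0.12,0.03,-0.56],"delta_rot":[0,0,0],"hand":4.0},{"delta_pos":[0.12,0.03,-0.56],"delta_rot":[0,0,0],"hand":4.0},{"delta_pos":[0.12,0.03,-0.56],"delta_rot":[0,0,0],"hand":4.0},{"delta_pos":[0.12,0.03,-0.56],"delta_rot":[0,0,0],"hand":4.0},{"delta_pos":[0.12,0.03,-0.56],"delta_rot":[0,0,0],"hand":4.0},{"delta_pos":[0,0,0],"delta_rot":[0,0,0],"hand":3.0},{"delta_pos":[0,0,0],"delta_rot":[0,0,0],"hand":2.4},{"delta_pos":[0,0,0],"delta_rot":[0,0,0],"hand":2.0}], "force": 15}}

```text
t: 28.3
eef_pos: [0.5222, -0.1028, 0.1283]
ee_rot: [-2.988, 0.149, -2.106]
force: [-0.4, -0.1, -0.4]
width: 0.0227
```

```bash
python3 sel.py
```

```text
28.3 [ 0.5222 -0.1028  0.1283] [ 0.164  0.143 -0.603 -0.024 -0.611 -0.693] [-0.4 -0.1 -0.4] 0.0227
h 0.04112164797772845 lateral up,left mm 0.45 -0.08 move to axis cm [-0.04 -0.   -0.01]
rot left (to off) deg [ 0.11 -0.01  0.09]  about N: 0.07 axis N [-0.2069 -0.0507  0.977 ]
```

Call:
{"api": "move_arm", "payload": {"rows": [{"delta_pos":[0,0,0],"delta_rot":[0,0,0],"hand":1.8},{"delta_pos":[0,0,0],"delta_rot":[0,0,0],"hand":1.6},{"delta_pos":[0,0,0],"delta_rot":[0,0,0],"hand":1.4},{"delta_pos":[0,0,0],"delta_rot":[0,0,0],"hand":1.2},{"delta_pos":[0,0,0],"delta_rot":[0,0,0],"hand":1.0},{"delta_pos":[0,0,0],"delta_rot":[0,0,0],"hand":1.0},{"delta_pos":[0,0,0],"delta_rot":[0,0,0],"hand":1.0},{"delta_pos":[0,0,0],"delta_rot":[0,0,0],"hand":1.0},{"delta_pos":[0,0,0],"delta_rot":[0,0,0],"hand":1.0},{"delta_pos":[0,0,0],"delta_rot":[0,0,0],"hand":1.0}], "force": 15}}

```text
t: 29.3
eef_pos: [0.5218, -0.1026, 0.1281]
ee_rot: [-2.988, 0.149, -2.106]
force: [-4.7, 3.8, 4.6]
width: 0.0141
```

```bash
python3 sel.py
```

```text
29.3 [ 0.5218 -0.1026  0.1281] [ 0.165  0.143 -0.604 -0.025 -0.612 -0.693] [-4.7  3.8  4.6] 0.0141
h 0.04099251744151626 lateral up,left mm 0.03 0.13 move to axis cm [ 0.   -0.01 -0.  ]
rot left (to off) deg [ 0.1  -0.05  0.1 ]  about N: 0.08 axis N [-0.2069 -0.0507  0.977 ]
```

Call:
{"api": "move_arm", "payload": {"rows": [{"delta_pos":[-0.04,0.04,0],"delta_rot":[0,0,0],"hand":0.9},{"delta_pos":[0,0,0],"delta_rot":[0,0,0],"hand":0.9},{"delta_pos":[0.04,0.01,-0.19],"delta_rot":[0,0,0],"hand":0.9},{"delta_pos":[0.04,0.01,-0.19],"delta_rot":[0,0,0],"hand":0.9},{"delta_pos":[0.04,0.01,-0.19],"delta_rot":[0,0,0],"hand":0.9},{"delta_pos":[0.04,0.01,-0.19],"delta_rot":[0,0,0],"hand":0.9},{"delta_pos":[0,0,0],"delta_rot":[0,0,0],"hand":0.9},{"delta_pos":[0,0,0],"delta_rot":[0,0,0],"hand":0.9},{"delta_pos":[0,0,0],"delta_rot":[0,0,0],"hand":0.9},{"delta_pos":[0,0,0],"delta_rot":[0,0,0],"hand":0.9}], "force": 35}}

```text
t: 30.3
eef_pos: [0.5232, -0.1022, 0.1212]
ee_rot: [-2.987, 0.149, -2.106]
force: [-8.6, 0.4, 13.0]
width: 0.0136
```

```bash
python3 sel.py
```

```text
30.3 [ 0.5232 -0.1022  0.1212] [ 0.165  0.154 -0.61  -0.024 -0.593 -0.694] [-8.6  0.4 13. ] 0.0136
h 0.033979356728358584 lateral up,left mm 0.06 0.23 move to axis cm [-0.   -0.02 -0.  ]
rot left (to off) deg [0.13 0.   0.09]  about N: 0.06 axis N [-0.2069 -0.0507  0.977 ]
```

Pushed in 7.0 mm with about 14 N along the panel normal, so it is at its stop. Now I turn clockwise about the normal.

Call:
{"api": "move_arm", "payload": {"rows": [{"delta_pos":[-0.05,0,0],"delta_rot":[0.62,0.15,-2.93],"hand":0.9},{"delta_pos":[0,0,0],"delta_rot":[1.03,0.25,-4.89],"hand":0.9},{"delta_pos":[0,0,0],"delta_rot":[1.03,0.25,-4.89],"hand":0.9},{"delta_pos":[0,0,0],"delta_rot":[1.03,0.25,-4.89],"hand":0.9},{"delta_pos":[0,0,0],"delta_rot":[1.03,0.25,-4.89],"hand":0.9},{"delta_pos":[0,0,0],"delta_rot":[1.03,0.25,-4.89],"hand":0.9},{"delta_pos":[0,0,0],"delta_rot":[1.03,0.25,-4.89],"hand":0.9},{"delta_pos":[0,0,0],"delta_rot":[1.03,0.25,-4.89],"hand":0.9},{"delta_pos":[0,0,0],"delta_rot":[1.03,0.25,-4.89],"hand":0.9},{"delta_pos":[0,0,0],"delta_rot":[1.03,0.25,-4.89],"hand":0.9}]}}

```text
t: 31.3
eef_pos: [0.5233, -0.1023, 0.1213]
ee_rot: [3.132, 0.213, -2.96]
force: [-4.1, -2.2, 10.0]
width: 0.0139
```

```bash
python3 sel.py
```

```text
31.3 [ 0.5233 -0.1023  0.1213] [ 0.165  0.154 -0.61  -0.024 -0.594 -1.535] [-4.1 -2.2 10. ] 0.0139
h 0.0340280636264572 lateral up,left mm 0.17 0.06 move to axis cm [-0.01 -0.01 -0.  ]
rot left (to off) deg [-9.84 -2.4  47.21]  about N: 48.28 axis N [-0.2069 -0.0507  0.977 ]
```

Call:
{"api": "move_arm", "payload": {"rows": [{"delta_pos":[0,0,0],"delta_rot":[0.81,0.2,-3.81],"hand":0.9},{"delta_pos":[0,0,0],"delta_rot":[0.81,0.2,-3.81],"hand":0.9},{"delta_pos":[0,0,0],"delta_rot":[0.8,0.2,-3.8],"hand":0.9},{"delta_pos":[0,0,0],"delta_rot":[0,0,0],"hand":0.9},{"delta_pos":[0,0,0],"delta_rot":[0,0,0],"hand":0.9},{"delta_pos":[0,0,0],"delta_rot":[0,0,0],"hand":0.9},{"delta_pos":[0,0,0],"delta_rot":[0,0,0],"hand":0.9},{"delta_pos":[0,0,0],"delta_rot":[0,0,0],"hand":0.9},{"delta_pos":[0,0,0],"delta_rot":[0,0,0],"hand":0.9},{"delta_pos":[0,0,0],"delta_rot":[0,0,0],"hand":0.9}]}}

```text
t: 32.3
eef_pos: [0.5234, -0.1024, 0.1213]
ee_rot: [3.088, 0.207, 3.118]
force: [-4.7, -1.3, 9.8]
width: 0.0137
```

```bash
python3 sel.py
```

```text
32.3 [ 0.5234 -0.1024  0.1213] [ 0.165  0.155 -0.609 -0.025 -0.595 -1.734] [-4.7 -1.3  9.8] 0.0137
h 0.03402616760797349 lateral up,left mm 0.19 0.01 move to axis cm [-0.02 -0.01 -0.  ]
rot left (to off) deg [-12.23  -3.    58.43]  about N: 59.77 axis N [-0.2069 -0.0507  0.977 ]
```

Turned 59.7° while in. The fingers would block the skirt if opened here, so I'll ease out 7 mm along the normal first, then open.

Call:
{"api": "move_arm", "payload": {"rows": [{"delta_pos":[-0.036,-0.009,0.17],"delta_rot":[0,0,0],"hand":0.9},{"delta_pos":[-0.036,-0.009,0.17],"delta_rot":[0,0,0],"hand":0.9},{"delta_pos":[-0.036,-0.009,0.17],"delta_rot":[0,0,0],"hand":0.9},{"delta_pos":[-0.036,-0.009,0.17],"delta_rot":[0,0,0],"hand":0.9},{"delta_pos":[0,0,0],"delta_rot":[0,0,0],"hand":0.9},{"delta_pos":[0,0,0],"delta_rot":[0,0,0],"hand":0.9},{"delta_pos":[0,0,0],"delta_rot":[0,0,0],"hand":0.9},{"delta_pos":[0,0,0],"delta_rot":[0,0,0],"hand":0.9},{"delta_pos":[0,0,0],"delta_rot":[0,0,0],"hand":0.9},{"delta_pos":[0,0,0],"delta_rot":[0,0,0],"hand":0.9}], "force": 15}}

```text
t: 33.3
eef_pos: [0.522, -0.1026, 0.1276]
ee_rot: [3.088, 0.206, 3.118]
force: [-1.2, -4.3, 4.9]
width: 0.014
```

```bash
python3 sel.py
```

```text
33.3 [ 0.522  -0.1026  0.1276] [ 0.165  0.144 -0.604 -0.025 -0.611 -1.735] [-1.2 -4.3  4.9] 0.014
h 0.04051286142161311 lateral up,left mm 0.15 0.09 move to axis cm [-0.01 -0.01 -0.  ]
rot left (to off) deg [-12.22  -3.02  58.43]  about N: 59.77 axis N [-0.2069 -0.0507  0.977 ]
```

Call:
{"api": "move_arm", "payload": {"rows": [{"delta_pos":[0,0,0],"delta_rot":[0,0,0],"hand":1.6},{"delta_pos":[0,0,0],"delta_rot":[0,0,0],"hand":2.5},{"delta_pos":[0,0,0],"delta_rot":[0,0,0],"hand":3.3},{"delta_pos":[0,0,0],"delta_rot":[0,0,0],"hand":4.0},{"delta_pos":[0,0,0],"delta_rot":[0,0,0],"hand":4.0},{"delta_pos":[-0.1,-0.03,0.5],"delta_rot":[0,0,0],"hand":4.0},{"delta_pos":[-0.25,-0.06,1.2],"delta_rot":[0,0,0],"hand":4.0},{"delta_pos":[-0.35,-0.09,1.7],"delta_rot":[0,0,0],"hand":4.0},{"delta_pos":[-0.4,-0.1,2.0],"delta_rot":[0,0,0],"hand":4.0},{"delta_pos":[-0.4,-0.1,2.0],"delta_rot":[0,0,0],"hand":4.0}]}}

```text
t: 34.3
eef_pos: [0.506, -0.1062, 0.2023]
ee_rot: [3.088, 0.205, 3.118]
force: [0.2, -0.1, -0.3]
width: 0.0401
```

Call:
{"api": "move_arm", "payload": {"rows": [{"delta_pos":[-0.4,-0.1,2.0],"delta_rot":[0,0,0],"hand":4.0},{"delta_pos":[-0.4,-0.1,2.0],"delta_rot":[0,0,0],"hand":4.0},{"delta_pos":[-0.4,-0.1,2.0],"delta_rot":[0,0,0],"hand":4.0},{"delta_pos":[-0.4,0,2.0],"delta_rot":[0,0,0],"hand":4.0},{"delta_pos":[0,2,2],"delta_rot":[0,0,0],"hand":4.0},{"delta_pos":[0,3.5,1],"delta_rot":[0,0,0],"hand":4.0},{"delta_pos":[0,3.5,0],"delta_rot":[0,0,0],"hand":4.0},{"delta_pos":[0,3.5,0],"delta_rot":[0,0,0],"hand":4.0},{"delta_pos":[0,3.5,0],"delta_rot":[0,0,0],"hand":4.0},{"delta_pos":[0,2,0],"delta_rot":[0,0,0],"hand":4.0}]}}

```text
t: 35.3
eef_pos: [0.4899, 0.0728, 0.3118]
ee_rot: [3.087, 0.206, 3.119]
force: [-0.4, -1.0, 0.2]
width: 0.0402
```

Call:
{"api": "move_arm", "payload": {"rows": [{"delta_pos":[-0.5,2,0],"delta_rot":[0,0,0],"hand":4.0},{"delta_pos":[-0.5,3.5,0],"delta_rot":[0,0,0],"hand":4.0},{"delta_pos":[-0.5,3.5,0],"delta_rot":[0,0,0],"hand":4.0},{"delta_pos":[-0.5,3.5,0],"delta_rot":[0,0,0],"hand":4.0},{"delta_pos":[-0.5,3.5,0],"delta_rot":[0,0,0],"hand":4.0},{"delta_pos":[-0.5,3.5,0],"delta_rot":[0,0,0],"hand":4.0},{"delta_pos":[-0.5,3.5,0],"delta_rot":[0,0,0],"hand":4.0},{"delta_pos":[-0.5,2,0],"delta_rot":[0,0,0],"hand":4.0},{"delta_pos":[0,0,0],"delta_rot":[0,0,0],"hand":4.0},{"delta_pos":[0,0,0],"delta_rot":[0,0,0],"hand":4.0}]}}

```text
t: 36.3
eef_pos: [0.45, 0.3209, 0.3112]
ee_rot: [3.088, 0.205, 3.119]
force: [0.5, -1.5, -0.1]
width: 0.0401
```

```bash
python3 st.py; python3 - <<'E'
from station import *
import cv2
t=grab_frame("top"); s=grab_frame("side"); cv2.imwrite("pics/t5r.png",t); cv2.imwrite("pics/s5r.png",s)
cv2.imwrite("pics/t5.png",cv2.resize(t[85:240,265:435],None,fx=3.8,fy=3.8,interpolation=cv2.INTER_CUBIC))
E
```

```text
{'t': 36.3, 'q': [1.0779, 0.005, -0.3779, 0.1817, -1.0533, -2.7452], 'eef_pos': [0.45, 0.3209, 0.3112], 'ee_rot': [3.0883, 0.2049, 3.119], 'force': [0.5327, -1.4719, -0.0967], 'moment': [-0.1673, 0.4905, 0.0043], 'width': 0.040096185806423525}
```

View pics/t5.png

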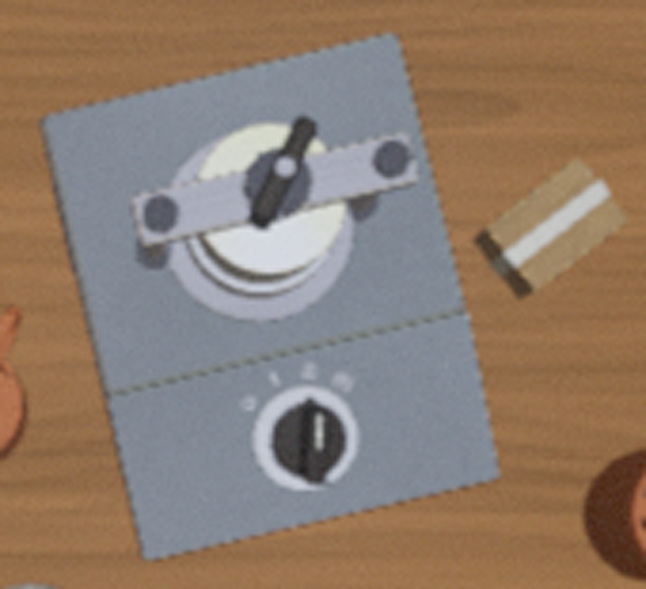

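View pics/s5r.png

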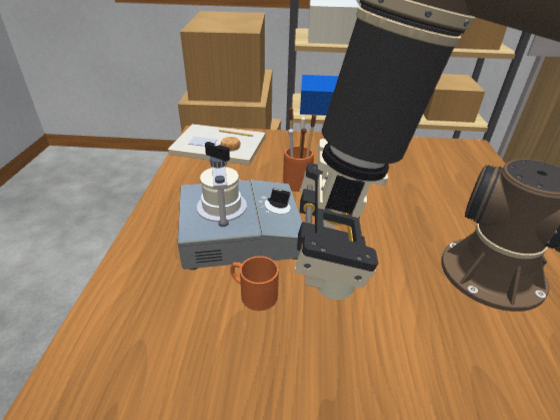

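View pics/t5r.png

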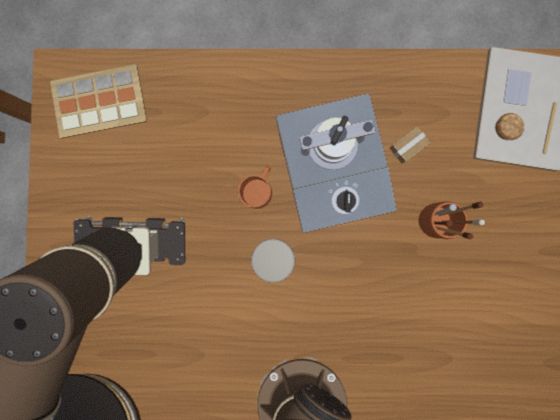

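```bash
python3 - <<'E'
from h import *
T=lambda u,v:(u/3.8+265-.37,v/3.8+85-.37)
a,b=[ray("top",T(*e),.27) for e in ((307,118),(260,226))]; d=b-a; print("handle yaw",np.degrees(np.arctan2(d[1],d[0])))
a,b=[ray("top",T(*e),.135) for e in ((319,415),(319,448))]; d=a-b; print("line yaw",np.degrees(np.arctan2(d[1],d[0])))
f=[cv2.resize(cv2.imread(p)[175:225,255:305],None,fx=7.5,fy=7.5,interpolation=cv2.INTER_CUBIC) for p in("pics/side0.png","pics/s5r.png")]
cv2.imwrite("pics/cmp.png",np.hstack(f))
for p in("pics/side0.png","pics/s5r.png","pics/top0.png","pics/t5r.png"):
    g=cv2.imread(p); sd='s' in p[5]; r=g[183:222,262:300] if sd else g[183:222,325:368]
    ys,xs=np.where(r.max(2)<75); print(p,len(xs),ys.min(),ys.max(),xs.min(),xs.max())
for h in(.0475,.044):
    p=np.load("mill.npy");a=np.radians(12.3);w=Rz(p[2])@(np.array([-.095,0,.088])+h*np.array([-np.sin(a),0,np.cos(a)]))+[p[0],p[1],0]; print(proj("side",w),proj("top",w))
E
```

```text
handle yaw 156.88423358733675
line yaw 0.05596236779180277
pics/side0.png 230 5 24 7 25
pics/s5r.png 284 7 24 6 27
pics/top0.png 235 9 26 12 31
pics/t5r.png 224 8 28 12 29
[[281.51825923 191.05848816]] [[348.7031052  202.84052448]]
[[281.18763024 192.22520041]] [[348.44030376 202.61352203]]
```

View pics/cmp.png

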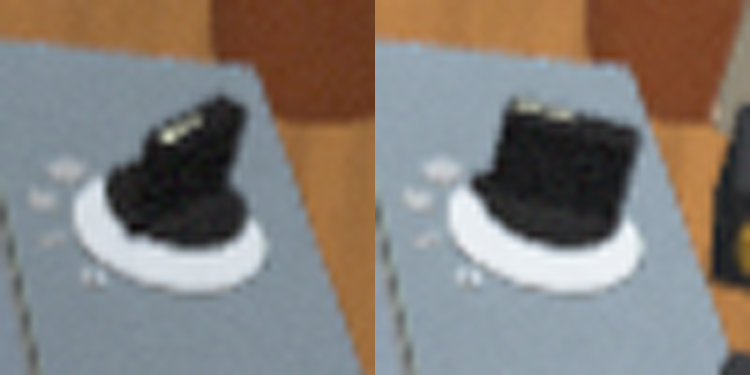

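```bash
python3 -c "
from station import *
print(job_done())"
```

```text
the job is handed in; nothing more can be done
None
```

The clamp is tight and has clicked, the selector is on the two-bar mark and sprung out, and I handed the job in at about 36 s of robot time.

**Clamp:** I turned the T-handle about 139° clockwise in one grasp, then let go.
- The torque built to about 0.07 N m and fell away between 124° and 130°. I took that as a click, though I never saw the full 0.12 N m peak in the noisy readings.
- A similar drop showed near 96°, so the clutch may have clicked once or twice. From the stated start range, a fourth click is not possible.
- After release the handle stayed put: 152° and later 157° by camera, against the gripper's 155°. It did not slide back.

**Selector:** I then gripped the knob, pushed it in 7.0 mm to its stop and turned it 59.7° clockwise. I eased it out and released it.
- The white line now reads 0° in the world, against about -1° expected at two bars, which is within measurement error.
- In the side view the skirt sits at the same height as before, so the knob looks fully out.

**Surroundings:** In the last pictures the pot, tub, mug and box look to be standing where they were. The arm is well clear and touching nothing, with only noise-level force (about 1.5 N or less).

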